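# Third hand at the shelf-edge fixture

### The job

Set the loose blue shelf bracket down flat on the grey bed of the holding fixture, its upright plate facing the white sprung fence and its rib in line with the yellow tag, with the fence not yet pushed in. Then slide it along the bed against the fence and push until the black pointers stand in the green zone (never in the red), keep that push steady for two seconds so that a colleague can rivet it, and finish while still holding it so: do not let go. Leave the tin, the carton and the jar where they stand.

Things in the scene. Friction and masses are not known exactly. Their poses are not given: they have to be found in the camera images.
- fixture: Fixture fixed to the counter. Origin: centre of its underside; x points from the bed's open front edge to the fence (push direction), y along the fence, z up. Grey bed 200 (x) x 260 (y) mm, top 12 mm above the counter. Dark spring housing at x 82 to 98 mm, 58 mm high. Two cheeks at y -120 and +120 mm, 18 mm wide, 42 mm high, x 15 to 100 mm, carry scales: white, green, white, red.
- fence: White bar on springs along the fixture's x: 15 mm thick, 200 mm long (y), top 57 mm above the counter. Origin: on its flat front face, mid length, level with the bed's top; axes as the fixture's. It lies at fixture x = 20 mm at rest and up to 60 mm pushed in. 500 N/m, no preload: 10 N at x = 40 mm. Black pointers in line with its face are in the green at x = 34 to 46 mm, in the red from 50.
- tag_mark (a point): Yellow tag: a block 14 mm wide and high on top of the fence bar (its top 71 mm above the counter), with a yellow stripe 8 mm wide down the front face. This point: on the fence's front face, at the level of the bed's top, under the tag's middle. Axes as the fixture's. It stands within 45 mm of the fence's middle and moves back with the fence.
- bracket: Loose blue metal bracket, about 0.35 kg. Origin: centre of its underside; x points to its upright plate, z up. Foot 60 (x) x 90 (y) x 6 mm; upright plate 6 mm thick, 90 mm wide, 55 mm high, at x 24 to 30 mm; in the middle (y = 0) a rib 10 mm thick (y), x -24 to 24 mm, its top 50 mm above the underside: good to grip, fingers either side.
- bracket_face (a point): Middle of the outer face of the bracket's upright plate (the face that goes against the fence): 30 mm along the bracket's x, 25 mm above its underside.
- tin: Bystander: tin with a green label, 72 mm diameter, 105 mm high; origin centre of underside.
- carton: Bystander: red and white carton 50 (x) x 90 (y) x 120 mm high; origin centre of underside.
- jar: Bystander: jar with an orange cap, 60 mm diameter, 85 mm high; origin centre of underside.
Not all that is in view belongs to the job. There is more than one size of the bracket; the one meant has the size given above.

How it is judged:
By the outcome, as a careful person would: the job done as asked, in the order asked, and still so for the second after the job is handed in, while the arm keeps its last pose, push and grip.
It also fails if it takes over 48 s, if anything falls off the work surface, if the arm or the gripper's body presses on something with over 40 N, if the wrist force passes 120 N, or if a joint passes its speed limit or range.

### The arm

A 6-joint arm with a two-finger parallel gripper is mounted at the origin on the work surface. World frame = base frame: x ahead of the robot, y to its left, z up, the work surface at z = 0. Lengths are in m, angles in degrees, forces in N, time in s.
With the tool pointing down it reaches from about 0.3 to 0.75 m from the base axis. Payload 8.5 kg.
Tool frame: the origin (TCP) lies midway between the tips of the shut fingers; the grasp point (between the pads) lies 19 mm behind it; z points along the fingers, y is the direction in which the jaws open and shut (so a half turn about z gives the same grasp; the last joint's range is limited). The gripper opens to 85 mm and grips with 20 to 120 N. Pads are 22 mm wide; open, the fingers measure 114 mm over their backs; the gripper's body (76 mm by 85 mm) begins 54 mm behind the grasp point. The pads swing forward as they close: fully open they stand 13 mm farther back than shut.
Start: joints at [-84.185, 21.807, 74.336, -0, 83.858, -12.336], TCP at [0.171, -0.523, 0.231] pointing down, gripper open.
Joint ranges: [-178.18, 178.18], [-50.72, 133.34], [12.68, 142.11], [-81.47, 261.47], [9.98, 163.14], [-165.26, 165.26]. Speed limits (degrees/s): [136.94, 136.94, 180, 180, 180, 180].

### API

Orientations are given as a 3x3 rotation matrix whose columns are the frame's x, y, z axes.
In Python, from rig import status, eyes, env gives the robot as it stands. The module is installed in compiled form; this text tells all that it offers.
- The arm moves only by the tool play_rows, never from a script. Its argument "targets" is text: rows parted by semicolons, each of 5 numbers parted by spaces: the shift along the tool's x, y, z in m, then the turn about the tool's z in rad, then the closure, from 0 (fully open) to 1 (shut). A call has 1 to 5 rows; each row is the pose to reach, as a shift and turn from the pose commanded when the call began, along the tool's axes at that moment; what a row does not reach only later rows make up. A row lasts 1/10 s, in which the tool goes at most 50 mm and 8.59 degrees, less where a joint would pass 70% of its speed; a pose out of reach is approached as far as the arm can. A call with a gripper value outside its range is refused whole. The fingers move at their own pace and stop on an object; "force" is the grip in N (left out, the last holds). Time passes only in rows, so rows that repeat a pose let the fingers close. It gives the time, the measured TCP pose, the force and the opening at its end, in the units of the state.
- status.observe(): the state, without advancing time (a new reading comes with each control period).
- eyes.get_image(name): name is "scene" or "side" or "wrist"; returns a dict with "pixels" (420x560x3 uint8, red, green, blue), "range_z" (420x560 float32, m along the optical axis (not along the pixel's ray), 0 where there is no reading), "mtx" (3x3 intrinsics, pixels), "k1" (the pictures are not rectified: a ray, as slopes to the right and down, at radius r is drawn at 1 + k1 r^2 times it, then the intrinsics apply), "world_to_cam" (4x4, takes a point from world to camera coordinates); the wrist camera has in their place "T_tool_cam" (4x4, takes a point from camera to tool coordinates, whose origin is the TCP and whose axes are the flange's). Camera axes: x right, y up, looking along -z (the intrinsics and any distortion apply to the point x, -y, -z); pixel columns grow to the right and rows downward; lengths in m; the calibration is good to about 2 mm. A picture is of the moment at which its call begins: read the wrist's pose just before it.
- env.close_job(): hands the job in, once; it reports no verdict.
The state is a dict: "time_s": time; "q": joint angles; "qvel": joint speeds; "joint_efforts": joint torques, N m; "position": TCP position; "tool_rot": TCP orientation; "ft_force": force on the tool from outside, world axes, zero at the start; "wrist_torque": the same for the moment, N m; "grip_width": finger opening in m.
Only numpy, scipy, OpenCV 4.12 (cv2) and the standard library are available. Lean on these libraries where they do the work, as an engineer would, in place of code of your own. Each camera call takes 0.05 s, during which the arm holds its last target.

## Working session

There is one attempt and no reset: what is moved stays moved. The work goes in short steps, Python scripts to look and compute and a tool call to move; the robot and the scene stay as the last step left them, time stands still between calls to the robot, and variables do not carry over. Pictures are saved under pics/ and viewed, and the job is handed in when it is done.

Besides the shell and the picture viewer there is one more tool, called after ">>>" as a command line: name --argument value ..., lists and objects as JSON in quotes. play_rows: Moves the arm, as the interface text tells. Its arguments: {"type":"object","properties":{"targets":{"type":"string"},"force":{"type":"number"}},"required":["targets"]}

```bash
mkdir -p pics; ls
cat > h.py <<'E'
import numpy as np, cv2, pickle
from rig import status, eyes, env
def grab(tag):
    out={}
    for n in tag[1]:
        s=status.observe(); im=eyes.get_image(n); im=dict(im); im['state']=s
        out[n]=im; cv2.imwrite(f'pics/{n}_{tag[0]}.png',im['pixels'][:,:,::-1])
        pickle.dump(im,open(f'pics/{n}_{tag[0]}.pkl','wb'))
    return out
def load(n,t): return pickle.load(open(f'pics/{n}_{t}.pkl','rb'))
def c2w(im):
    if 'world_to_cam' in im: return np.linalg.inv(np.array(im['world_to_cam']))
    T=np.eye(4); s=im['state']; T[:3,:3]=np.array(s['tool_rot']); T[:3,3]=s['position']
    return T@np.array(im['T_tool_cam'])
def slopes(im,uv):
    uv=np.asarray(uv,float).reshape(-1,1,2)
    return cv2.undistortPoints(uv,np.array(im['mtx'],float),np.array([im['k1'],0,0,0],float)).reshape(-1,2)
def onplane(im,uv,z):
    s=slopes(im,uv); T=c2w(im); d=np.c_[s[:,0],-s[:,1],-np.ones(len(s))]@T[:3,:3].T; o=T[:3,3]
    return o+d*((z-o[2])/d[:,2])[:,None]
def cloud(im):
    h,w=im['range_z'].shape; v,u=np.mgrid[:h,:w]; s=slopes(im,np.c_[u.ravel(),v.ravel()]); z=im['range_z'].ravel()
    p=np.c_[s[:,0]*z,-s[:,1]*z,-z]; T=c2w(im); P=p@T[:3,:3].T+T[:3,3]; P[z==0]=np.nan
    return P.reshape(h,w,3)
E
python3 - <<'E'
from h import *
o=grab(('a',['scene','side','wrist']))
s=status.observe(); print(s)
for n in o: print(n,o[n]['mtx'],o[n]['k1'],c2w(o[n])[:3,3])
E
```

```text
pics
{'time_s': 0.15, 'q': array([-8.41843635e+01,  2.18318333e+01,  7.43712141e+01,  3.47220316e-04,
        8.38585877e+01, -1.23360808e+01]), 'qvel': array([ 0.00205672, -0.0490941 , -0.14749395,  0.10492104,  0.05353697,
       -0.04407737]), 'joint_efforts': array([ 2.29487297e-03, -4.48622632e+01, -2.31346500e+01, -1.40160332e-04,
        3.75332107e-03,  1.32630640e-05]), 'position': array([ 0.17131776, -0.522408  ,  0.23087731]), 'tool_rot': array([[ 9.50235131e-01,  3.11533601e-01, -1.03007690e-04],
       [ 3.11533529e-01, -9.50234557e-01,  1.07081050e-03],
       [ 2.35711983e-04, -1.04961210e-03, -9.99999421e-01]]), 'ft_force': array([ 0.9486715 ,  1.0907078 , -0.44346615]), 'wrist_torque': array([-0.00542097,  0.01736921,  0.00939326]), 'grip_width': 0.08537919014320333}
scene [[458.96728542   0.         273.39004547]
 [  0.         458.96728542 206.16079506]
 [  0.           0.           1.        ]] -0.09095816947380266 [0.96711226 0.77949297 0.75817953]
side [[458.44458039   0.         290.85265376]
 [  0.         458.44458039 204.11771189]
 [  0.           0.           1.        ]] -0.10395308326021264 [0.04780947 0.88301862 0.62179522]
wrist [[317.34976455   0.         274.46262958]
 [  0.         317.34976455 218.94010541]
 [  0.           0.           1.        ]] 0.016977653724983045 [ 0.24476112 -0.49824416  0.37262981]
```

View pics/scene_a.png

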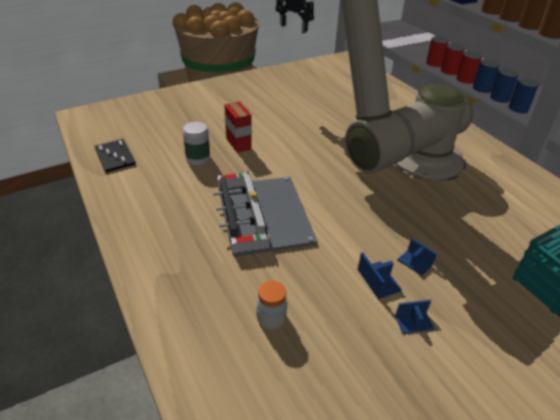

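View pics/side_a.png

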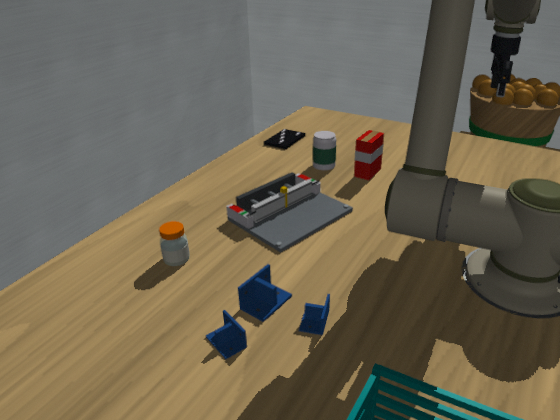

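View pics/wrist_a.png

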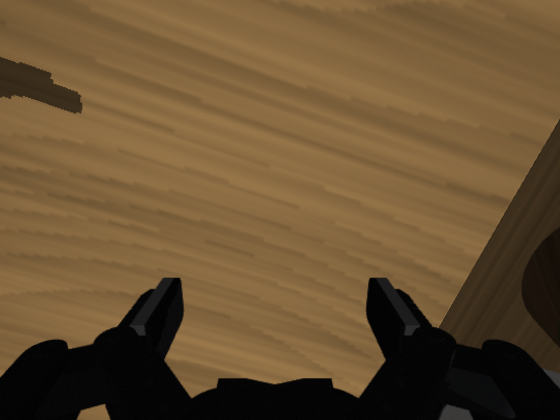

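The scene view shows the fixture around (265,212) with its yellow tag at about (253,194). Three blue brackets stand at (378,275), (418,257) and (414,316). I'll measure their sizes from the depth.

Run:
```python
from h import *
for n in ['scene','side']:
    im=load(n,'a'); P=cloud(im); hsv=cv2.cvtColor(im['pixels'],cv2.COLOR_RGB2HSV)
    m=(cv2.inRange(hsv,(108,130,30),(125,255,255))>0)&(np.nan_to_num(P[:,:,2],nan=9)<.12)&(P[:,:,0]>0.1)&(P[:,:,1]>-.4)
    k,l,st,c=cv2.connectedComponentsWithStats(m.astype(np.uint8))
    for i in range(1,k):
        if st[i,4]<80: continue
        Q=P[l==i]; lo=Q[Q[:,2]<.012]; r=cv2.minAreaRect((Q[:,:2]*1000).astype(np.float32))
        rl=cv2.minAreaRect((lo[:,:2]*1000).astype(np.float32))
        print(n,st[i],'zmax',np.percentile(Q[:,2],[2,50,99]).round(4),'rect',r,'low',rl)
    m=cv2.inRange(hsv,(22,150,90),(34,255,255)); m[:150]=0
    k,l,st,c=cv2.connectedComponentsWithStats(m)
    for i in range(1,k):
        if st[i,4]>3: print('yel',st[i],c[i],np.nanmedian(P[l==i],0),np.nanmax(P[l==i],0))
    g=(abs(P[:,:,2]-.012)<.003)&(hsv[:,:,1]<60); 
    k,l,st,c=cv2.connectedComponentsWithStats(g.astype(np.uint8)); i=1+np.argmax(st[1:,4]); print('bed',st[i],cv2.minAreaRect((P[l==i][:,:2]*1000).astype(np.float32)))
    b=im['pixels'][150:360,150:500][:,:,::-1] if n=='scene' else im['pixels'][150:360,180:400][:,:,::-1]
    cv2.imwrite(f'pics/crop_{n}.png',cv2.resize(b,None,fx=2.25 if n=='scene' else 2.8,fy=2.25 if n=='scene' else 2.8,interpolation=cv2.INTER_CUBIC))
```

```text
scene [399 240  36  34 585] zmax [0.0029 0.0102 0.0425] rect ((329.0298767089844, 318.400634765625), (45.65575408935547, 61.96735763549805), 16.531938552856445) low ((329.3754577636719, 318.5781555175781), (45.250083923339844, 62.022605895996094), 16.090539932250977)
scene [360 255  39  42 712] zmax [0.0047 0.0318 0.0572] rect ((439.35467529296875, 321.8096618652344), (85.16502380371094, 58.31858825683594), 85.9966049194336) low ((438.67376708984375, 321.6212463378906), (84.69402313232422, 56.986385345458984), 85.9966049194336)
scene [397 302  36  31 688] zmax [0.0023 0.0107 0.0403] rect ((441.993408203125, 443.1794738769531), (44.347068786621094, 65.041259765625), 69.62469482421875) low ((441.7791748046875, 443.74432373046875), (43.92688751220703, 64.57901763916016), 68.7378158569336)
yel [252 193   3   4  12] [253.  194.5] [0.58225056 0.00608797 0.06955738] [0.5873312  0.00977074 0.072849  ]
bed [ 251  177   66   74 2823] ((527.1812133789062, 21.761863708496094), (263.03369140625, 144.0254364013672), 72.55628204345703)
yel [281 186   6   4  18] [283.5        187.33333333] [0.58705365 0.00094327 0.06980944] [0.62536815 0.00855803 0.07340684]
bed [ 239  192  114   58 2747] ((533.0046997070312, 21.065933227539062), (263.13323974609375, 151.6819610595703), 73.50015258789062)
```

View pics/crop_scene.png

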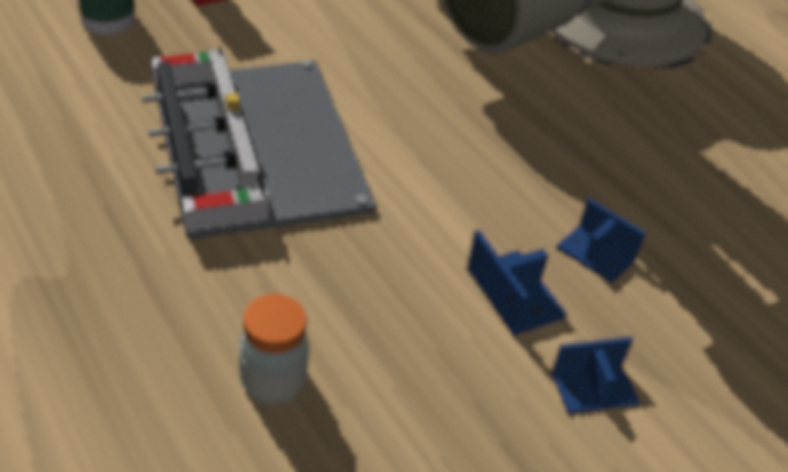

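View pics/crop_side.png

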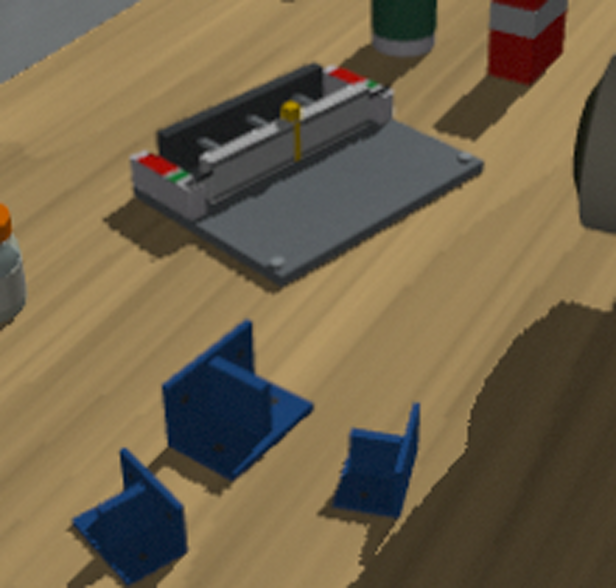

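>>> play_rows --targets "0.034 -0.034 -0.01 0 0;0.068 -0.068 -0.02 0 0;0.102 -0.102 -0.03 0 0;0.136 -0.136 -0.04 0 0;0.17 -0.17 -0.05 0 0"

```text
time_s: 0.65
position: [0.2803, -0.3062, 0.2816]
tool_rot: [[0.95, 0.311, 0.0], [0.311, -0.95, 0.0], [0.0, -0.0, -1.0]]
ft_force: [0.9, -0.1, 0.4]
grip_width: 0.0853
```

>>> play_rows --targets "0.032 -0.036 -0.008 0 0;0.064 -0.072 -0.016 0 0;0.096 -0.108 -0.024 0 0;0.128 -0.144 -0.032 0 0;0.16 -0.18 -0.04 0 0"

```text
time_s: 1.15
position: [0.3761, -0.0853, 0.3217]
tool_rot: [[0.95, 0.311, 0.0], [0.311, -0.95, -0.0], [0.0, 0.0, -1.0]]
ft_force: [-0.0, -0.4, -0.4]
grip_width: 0.0852
```

>>> play_rows --targets "0.025 -0.041 -0.004 0.1 0;0.05 -0.082 -0.008 0.2 0;0.075 -0.123 -0.012 0.3 0;0.1 -0.164 -0.016 0.4 0;0.116 -0.205 -0.02 0.49 0"

```text
time_s: 1.65
position: [0.4225, 0.1457, 0.3412]
tool_rot: [[0.984, -0.177, -0.0], [-0.177, -0.984, -0.0], [-0.0, 0.0, -1.0]]
ft_force: [0.6, -0.4, 0.2]
grip_width: 0.0855
```

Run:
```python
from h import *
o=grab(('b',['wrist'])); s=o['wrist']['state']; print(s['time_s'],s['position'],s['tool_rot'],s['ft_force'],s['qvel'])
```

```text
1.65 [0.42245445 0.14570672 0.34117237] [[ 9.84294004e-01 -1.76536600e-01 -3.77159952e-04]
 [-1.76536661e-01 -9.84294056e-01 -1.36011169e-04]
 [-3.47225350e-04  2.00457537e-04 -9.99999920e-01]] [ 0.62925423 -0.43205316  0.22070802] [ 6.55791958e+01  1.70756540e+01 -2.70331725e+01  1.13945771e-01
  9.99899248e+00  1.18487397e+02]
```

View pics/wrist_b.png

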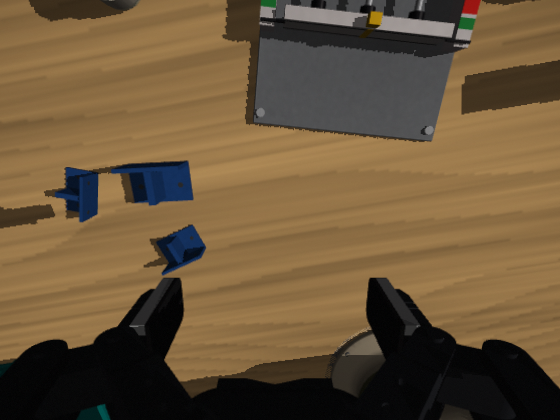

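The wrist view shows the large bracket at (155,182), plate edge up, towards the fence. The bed is at (350,80), and the fence and tag, at (375,18), are near the top edge. I'll shift forward to frame both and settle before measuring.

>>> play_rows --targets "0.03 -0.025 0 0 0;0.06 -0.05 0 0 0;0.07 -0.06 0 0 0;0.07 -0.06 0 0 0"

```text
time_s: 2.1
position: [0.5025, 0.1915, 0.34]
tool_rot: [[0.985, -0.171, -0.002], [-0.171, -0.985, -0.0], [-0.002, 0.001, -1.0]]
ft_force: [0.5, -0.9, -0.3]
grip_width: 0.0854
```

Run:
```python
from h import *
o=grab(('c',['wrist','scene','side'])); s=o['wrist']['state']; print(s['time_s'],s['position'],s['tool_rot'],s['qvel'].round(2))
im=o['wrist']; P=cloud(im); hsv=cv2.cvtColor(im['pixels'],cv2.COLOR_RGB2HSV)
print(np.nanmedian(P[:300,:,2]))
m=(cv2.inRange(hsv,(108,130,30),(125,255,255))>0); m[300:]=0
k,l,st,c=cv2.connectedComponentsWithStats(m.astype(np.uint8))
for i in range(1,k):
    if st[i,4]<150: continue
    Q=P[l==i]; print(st[i],np.nanpercentile(Q[:,2],[1,50,99]).round(4))
    for a,b in [(.0,.012),(.03,.07)]:
        lo=Q[(Q[:,2]>a)&(Q[:,2]<b)]
        print('  band',a,len(lo),cv2.minAreaRect((lo[:,:2]*1000).astype(np.float32)) if len(lo) else '')
m=cv2.inRange(hsv,(20,130,60),(34,255,255)); m[300:]=0
k,l,st,c=cv2.connectedComponentsWithStats(m)
for i in range(1,k):
    if st[i,4]>25: print('yel',st[i],c[i],np.nanmedian(P[l==i],0))
cv2.imwrite('pics/wc2.png',cv2.resize(im['pixels'][0:280,60:560][:,:,::-1],None,fx=1.6,fy=1.6,interpolation=cv2.INTER_CUBIC))
```

```text
2.1 [0.50247832 0.19145741 0.33999234] [[ 9.85234126e-01 -1.71199924e-01 -2.07436070e-03]
 [-1.71200685e-01 -9.85236158e-01 -1.93653476e-04]
 [-2.01058171e-03  5.45925986e-04 -9.99997830e-01]] [-1.14 -3.1   2.93 -0.32  0.04 -0.66]
-0.00044041977596162574
[ 161  206   71   45 1949] [0.0033 0.013  0.0551]
  band 0.0 961 ((437.0540466308594, 319.4420166015625), (89.65859985351562, 60.432716369628906), 82.58766174316406)
  band 0.03 760 ((440.1874084472656, 318.8025817871094), (89.77599334716797, 54.60414505004883), 83.1185073852539)
[ 104  212   38   53 1142] [0.0019 0.0181 0.0415]
  band 0.0 482 ((444.2323913574219, 442.3447265625), (46.475425720214844, 66.92290496826172), 69.63880920410156)
  band 0.03 369 ((443.3621826171875, 440.41204833984375), (39.72494125366211, 67.709228515625), 69.11922454833984)
[195 265  47  35 912] [0.0014 0.0041 0.0401]
  band 0.0 664 ((331.9991455078125, 317.6231384277344), (43.6846809387207, 68.56697082519531), 14.957294464111328)
  band 0.03 141 ((326.7472229003906, 306.3205261230469), (53.415489196777344, 21.598342895507812), 55.18146896362305)
yel [413  80  14  13 147] [419.41496599  85.85714286] [0.58273497 0.00087066 0.07012305]
```

View pics/wc2.png

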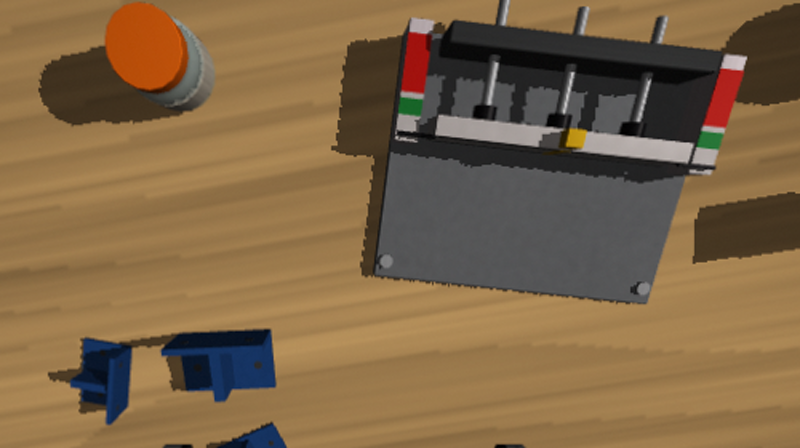

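```bash
cat > fx.py <<'E'
from h import *
def fence(im,lim=300):
    P=cloud(im); hsv=cv2.cvtColor(im['pixels'],cv2.COLOR_RGB2HSV)
    ok=np.ones(P.shape[:2],bool)
    if 'world_to_cam' not in im: ok[lim:]=False
    near=ok&(np.hypot(P[...,0]-.58,P[...,1]-.01)<.2)
    w=near&(hsv[...,1]<50)&(hsv[...,2]>110)&(abs(P[...,2]-.057)<.004)
    k,l,st,c=cv2.connectedComponentsWithStats(w.astype(np.uint8)); i=1+np.argmax(st[1:,4])
    out={'fence':cv2.minAreaRect((P[w][:,:2]*1000).astype(np.float32)),'n':st[i,4]}
    bed=near&(abs(P[...,2]-.012)<.003)
    bed=ok&(np.hypot(P[...,0]-.55,P[...,1]-.015)<.22)&(abs(P[...,2]-.012)<.003)&(hsv[...,1]<70)
    k,l,st,c=cv2.connectedComponentsWithStats(bed.astype(np.uint8)); i=1+np.argmax(st[1:,4])
    out['bed']=cv2.minAreaRect((P[l==i][:,:2]*1000).astype(np.float32))
    al=ok&(np.hypot(P[...,0]-.56,P[...,1]-.015)<.24)&(P[...,2]>.007)&(P[...,2]<.065)&(hsv[...,1]<70)
    out['all']=cv2.minAreaRect((P[al][:,:2]*1000).astype(np.float32))
    for nm,(lo,hi) in {'green':((50,100,50),(80,255,255))}.items():
        g=near&(cv2.inRange(hsv,lo,hi)>0)&(abs(P[...,2]-.042)<.006)
        k,l,st,c=cv2.connectedComponentsWithStats(g.astype(np.uint8))
        for j in range(1,k):
            if st[j,4]>10: out[f'{nm}{j}']=(st[j,4],np.mean(P[l==j],0).round(4))
    y=near&(cv2.inRange(hsv,(20,130,60),(34,255,255))>0)&(P[...,2]>.066)
    out['tag']=(y.sum(),np.mean(P[y],0).round(4),cv2.minAreaRect((P[y][:,:2]*1000).astype(np.float32)))
    return out
E
python3 - <<'E'
from fx import *
for n in ['wrist','scene','side']:
    print(n)
    for k,v in fence(load(n,'c')).items(): print('  ',k,v)
E
```

```text
wrist
   fence ((613.8261108398438, -4.672676086425781), (199.25144958496094, 77.75828552246094), 73.87987518310547)
   n 873
   bed ((524.0870971679688, 21.50616455078125), (259.9656677246094, 130.3003692626953), 73.72076416015625)
   all ((566.8023071289062, 9.215850830078125), (259.6623840332031, 219.18031311035156), 73.97551727294922)
   green1 (np.int32(143), array([0.6288, 0.1163, 0.0424]))
   green2 (np.int32(140), array([ 0.5626, -0.1143,  0.0422]))
   tag (np.int64(140), array([0.5824, 0.0014, 0.0703]), ((582.8796997070312, 1.2326393127441406), (14.09217357635498, 13.853641510009766), 75.08001708984375))
scene
   fence ((581.7890625, 4.602996826171875), (196.7655487060547, 15.725043296813965), 73.83078002929688)
   n 162
   bed ((523.4379272460938, 22.43121337890625), (264.8908996582031, 138.31443786621094), 72.48978424072266)
   all ((564.795654296875, 9.7886962890625), (267.0465393066406, 219.598876953125), 73.85842895507812)
   green2 (np.int32(12), array([0.6264, 0.1149, 0.0424]))
   tag (np.int64(21), array([0.5818, 0.0047, 0.0697]), ((582.2117309570312, 3.6260902881622314), (12.100118637084961, 11.943413734436035), 2.829103469848633))
side
   fence ((585.8982543945312, 3.216156005859375), (197.41326904296875, 16.249677658081055), 73.39898681640625)
   n 88
   bed ((555.3168334960938, 14.8240966796875), (261.7867431640625, 196.7527313232422), 74.02149200439453)
   all ((558.3546142578125, 14.352890014648438), (263.8794250488281, 202.8527069091797), 74.02149200439453)
   green2 (np.int32(11), array([0.6315, 0.1166, 0.0431]))
   tag (np.int64(24), array([0.5839, 0.0038, 0.0693]), ((584.5291137695312, 2.8963356018066406), (14.032812118530273, 13.024386405944824), 57.91240310668945))
```

Measured: bracket origin at (0.437, 0.3195), yaw about −7°, with a 90×60 foot and 55 mm height as given. Fixture origin at (0.557, 0.012), yaw −16°, with the green zones 240 mm apart as given. The tag is at fixture y of about −3 mm. I'll move above the bracket now.

>>> play_rows --targets "-0.018 -0.023 0.036 -0.01 0;-0.036 -0.046 0.072 -0.02 0;-0.054 -0.069 0.108 -0.03 0;-0.072 -0.092 0.144 -0.04 0;-0.088 -0.115 0.18 -0.046 0"

```text
time_s: 2.75
position: [0.4334, 0.3194, 0.161]
tool_rot: [[0.992, -0.127, 0.001], [-0.127, -0.992, 0.001], [0.001, -0.001, -1.0]]
ft_force: [1.0, 0.3, 0.0]
grip_width: 0.0854
```

>>> play_rows --targets "0 0 0 0 0;0 0 0 0 0"

```text
time_s: 2.95
position: [0.4344, 0.3188, 0.1619]
tool_rot: [[0.992, -0.126, 0.0], [-0.126, -0.992, -0.0], [0.0, 0.0, -1.0]]
ft_force: [-0.4, -0.3, 0.5]
grip_width: 0.0857
```

Run:
```python
from h import *
o=grab(('d',['wrist'])); s=o['wrist']['state']; print(s['time_s'],s['position'],np.degrees(np.arctan2(s['tool_rot'][1,0],s['tool_rot'][0,0])),s['qvel'].round(2))
im=o['wrist']; P=cloud(im); hsv=cv2.cvtColor(im['pixels'],cv2.COLOR_RGB2HSV)
m=(cv2.inRange(hsv,(108,130,30),(125,255,255))>0)&(np.hypot(P[...,0]-.437,P[...,1]-.32)<.07)
for a,b in [(.0,.012),(.045,.0525),(.053,.06)]:
    q=m&(P[...,2]>a)&(P[...,2]<b); lo=P[q]; print(a,len(lo),cv2.minAreaRect((lo[:,:2]*1000).astype(np.float32)) if len(lo) else '',np.median(lo[:,2]) if len(lo) else '')
```

```text
2.95 [0.43443438 0.31882852 0.16193091] -7.256127152989622 [-1.29 -1.27 -2.15 -0.    0.24  0.03]
0.0 3219 ((437.0047302246094, 319.7629699707031), (89.97252655029297, 59.394954681396484), 82.87096405029297) 0.005042485458077006
0.045 769 ((439.66644287109375, 319.6656494140625), (87.01913452148438, 54.39039993286133), 82.77527618408203) 0.04902923847469548
0.053 755 ((463.7216491699219, 316.46142578125), (88.46199035644531, 5.90368127822876), 82.83951568603516) 0.054113560742587136
```

View pics/wrist_d.png

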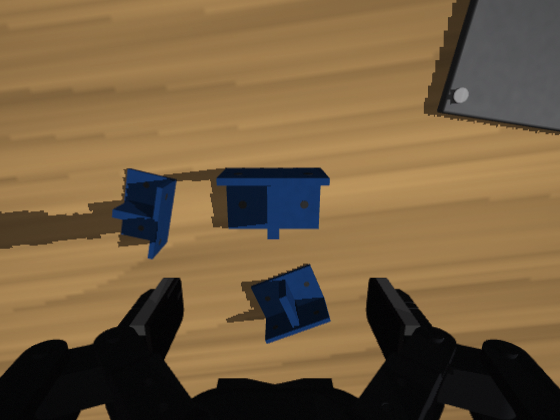

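The close view has the bracket at (273,205), pointed straight along the tool, with the tool yaw within 0.1° of the bracket's. Descending now.

>>> play_rows --targets "0.0005 -0.0013 0.035 0 0;0.0005 -0.0013 0.07 0 0;0.0005 -0.0013 0.105 0 0;0.0005 -0.0013 0.135 0 0;0.0005 -0.0013 0.147 0 0"

```text
time_s: 3.5
position: [0.4359, 0.3193, 0.0136]
tool_rot: [[0.992, -0.129, -0.001], [-0.129, -0.992, -0.0], [-0.001, 0.0, -1.0]]
ft_force: [0.7, -0.2, 0.8]
grip_width: 0.0857
```

>>> play_rows --targets "0 0 0 0 0;0 0 0 0 0.3;0 0 0 0 0.6;0 0 0 0 0.9;0 0 0 0 1" --force 90

```text
time_s: 4.0
position: [0.4356, 0.3206, 0.0151]
tool_rot: [[0.992, -0.127, 0.001], [-0.127, -0.992, 0.001], [0.001, -0.001, -1.0]]
ft_force: [-0.7, -0.5, -0.4]
grip_width: 0.0284
```

>>> play_rows --targets "0 0 0 0 1;0 0 0 0 1;0 0 0 0 1;0 0 0 0 1;0 0 0 0 1"

```text
time_s: 4.5
position: [0.4355, 0.3205, 0.0148]
tool_rot: [[0.992, -0.127, 0.001], [-0.127, -0.992, 0.0], [0.001, -0.0, -1.0]]
ft_force: [-0.5, -2.4, 5.7]
grip_width: 0.009
```

Grip closed at 9 mm, which fits the 10 mm rib. Lifting and carrying it over the bed.

>>> play_rows --targets "0 0 -0.01 0 1;0 0 -0.03 0 1;0 0 -0.055 0 1;0 0.005 -0.08 0 1;0 0.02 -0.095 0 1"

```text
time_s: 5.0
position: [0.433, 0.3012, 0.1112]
tool_rot: [[0.992, -0.126, 0.002], [-0.126, -0.992, 0.001], [0.002, -0.001, -1.0]]
ft_force: [0.5, -1.1, -4.3]
grip_width: 0.0089
```

>>> play_rows --targets "0.013 0.033 -0.005 0 1;0.026 0.066 -0.01 0 1;0.039 0.099 -0.01 0 1;0.052 0.132 -0.01 0 1;0.065 0.165 -0.01 0 1"

```text
time_s: 5.5
position: [0.4761, 0.1273, 0.1195]
tool_rot: [[0.992, -0.127, -0.001], [-0.127, -0.992, 0.0], [-0.001, 0.0, -1.0]]
ft_force: [0.5, 0.8, -4.5]
grip_width: 0.0088
```

>>> play_rows --targets "0.013 0.033 0 0.05 1;0.026 0.066 0 0.1 1;0.039 0.09 0 0.14 1;0.048 0.101 0 0.152 1;0.048 0.101 0 0.152 1"

```text
time_s: 6.0
position: [0.5117, 0.0213, 0.1193]
tool_rot: [[0.961, -0.277, 0.0], [-0.277, -0.961, 0.0], [0.0, -0.0, -1.0]]
ft_force: [-0.3, 0.2, -5.3]
grip_width: 0.0087
```

>>> play_rows --targets "0 0 0 0 1;0 0 0 0 1;0 0 0 0 1"

```text
time_s: 6.3
position: [0.5107, 0.0234, 0.1193]
tool_rot: [[0.962, -0.274, -0.0], [-0.274, -0.962, 0.0], [-0.0, -0.0, -1.0]]
ft_force: [-0.2, 0.9, -4.3]
grip_width: 0.0092
```

Run:
```python
from fx import *
o=grab(('e',['wrist','side','scene'])); s=o['wrist']['state']; print(s['time_s'],s['position'],np.degrees(np.arctan2(s['tool_rot'][1,0],s['tool_rot'][0,0])),s['qvel'].round(2),s['ft_force'],s['grip_width'])
for k,v in fence(o['wrist'],420).items(): print('  ',k,v)
```

```text
6.3 [0.5107317  0.0233739  0.11934579] -15.903939404902028 [-0.17  0.07 -0.19  0.05 -0.06 -0.05] [-0.22926411  0.87730727 -4.33843639] 0.009200878307382197
   fence ((583.4221801757812, 4.071998596191406), (200.2506866455078, 14.871508598327637), 74.04078674316406)
   n 7349
   bed ((518.2472534179688, 22.868576049804688), (259.86187744140625, 116.56822204589844), 74.0514907836914)
   all ((556.3305053710938, 12.0133056640625), (259.88763427734375, 195.506591796875), 74.11366271972656)
   green1 (np.int32(543), array([0.6286, 0.116 , 0.0422]))
   green2 (np.int32(541), array([ 0.5623, -0.1144,  0.0422]))
   tag (np.int64(551), array([0.5827, 0.0012, 0.0701]), ((582.5225219726562, 1.1277151107788086), (13.776156425476074, 12.175437927246094), 73.72161102294922))
```

View pics/wrist_e.png

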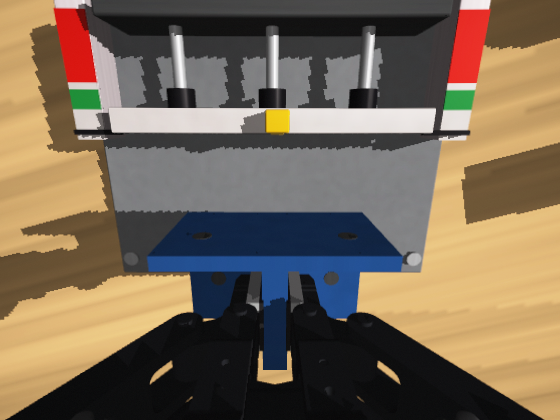

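View pics/side_e.png

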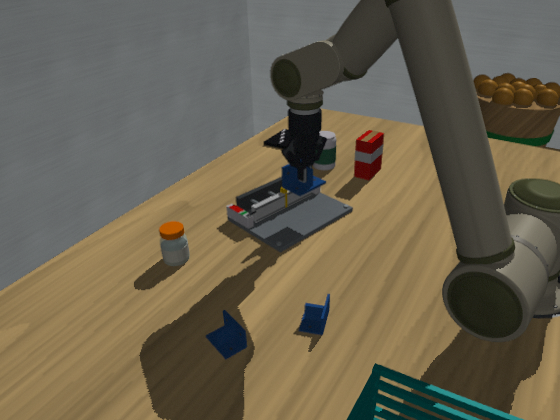

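The wrist view shows fence, tag (277,121) and held bracket (plate top edge at row 262, rib around column 275) together. Next I'll get the bracket's pose in the fixture frame.

```bash
cat > br.py <<'E'
from h import *
def brk(im,zb):
    "zb: guess of underside height"
    P=cloud(im); hsv=cv2.cvtColor(im['pixels'],cv2.COLOR_RGB2HSV)
    m=(cv2.inRange(hsv,(106,120,25),(126,255,255))>0)&(np.hypot(P[...,0]-im['state']['position'][0],P[...,1]-im['state']['position'][1])<.08)
    R=np.array(im['state']['tool_rot']); L=(P-im['state']['position'])@R   # tool coords
    up=-(L[...,2])
    face=None
    out={}
    t=m&(P[...,2]>zb+.052)&(P[...,2]<zb+.060)
    out['top']=cv2.minAreaRect((P[t][:,:2]*1000).astype(np.float32)); A=np.c_[L[t][:,0],L[t][:,1],np.ones(t.sum())]
    out['ztop']=np.median(P[t][:,2]); out['ztop fit(dz/dx,dz/dy)']=np.linalg.lstsq(A,P[t][:,2],rcond=None)[0].round(4)
    r=m&(abs(P[...,2]-zb-.05)<.002)&(L[...,0]<.018)&(L[...,0]>-.03); 
    if r.sum()>20: out['rib y(tool)']=(np.percentile(L[r][:,1],[1,50,99]).round(4),np.percentile(L[r][:,0],[1,99]).round(4)); 
    B=np.c_[L[r][:,0],np.ones(r.sum())]; out['rib slope']=np.linalg.lstsq(B,P[r][:,2],rcond=None)[0].round(4)
    f=m&(L[...,0]>.028)&(L[...,0]<.038)&(P[...,2]>zb+.01)&(P[...,2]<zb+.05)
    if f.sum()>50:
        A=np.c_[L[f][:,1],P[f][:,2]-zb-.025,np.ones(f.sum())]; out['face x=(dy,dz,x25)']=np.linalg.lstsq(A,L[f][:,0],rcond=None)[0].round(4)
    return out,t,L,P
E
python3 - <<'E'
from br import *
im=load('wrist','e')
o,t,L,P=brk(im,.119-.0135)
for k,v in o.items(): print(k,v)
O=np.array([.5573,.0120]); g1=np.array([.6286,.116]);g2=np.array([.5623,-.1144])
d=(g1-g2)/np.linalg.norm(g1-g2); ex=np.array([d[1],-d[0]]); mid=(g1+g2)/2; O=mid-.04*ex
print('yaw',np.degrees(np.arctan2(ex[1],ex[0])),'O',O)
for nm,p in [('tag',(.5827,.0012)),('tagrect',(.58252,.00113)),('fence',(.58342,.00407)),('top',np.array(o['top'][0])/1000)]:
    q=np.array(p)-O; print(nm,(q@ex*1000).round(2),(q@d*1000).round(2))
E
```

```text
top ((529.1953735351562, 17.863483428955078), (90.09034729003906, 25.904281616210938), 73.63043212890625)
ztop 0.15862775646366123
ztop fit(dz/dx,dz/dy) [-0.0571 -0.0002  0.1603]
rib y(tool) (array([-0.0044,  0.0005,  0.005 ]), array([-0.0224,  0.0177]))
rib slope [0.002 0.154]
face x=(dy,dz,x25) [-0.0007 -0.0011  0.0311]
yaw -16.053723990242087 O [0.55700989 0.01186154]
tag 27.64 -3.14
tagrect 27.48 -3.26
fence 27.53 -0.18
top -28.39 -1.92
```

>>> play_rows --targets "0 0.0012 0.02 0.0025 1;0 0.0012 0.045 0.0025 1;0 0.0012 0.07 0.0025 1;0 0.0012 0.084 0.0025 1;0 0.0012 0.087 0.0025 1"

```text
time_s: 6.95
position: [0.51, 0.0215, 0.0309]
tool_rot: [[0.961, -0.278, -0.003], [-0.278, -0.961, 0.001], [-0.003, 0.0, -1.0]]
ft_force: [0.4, -0.1, -4.4]
grip_width: 0.009
```

>>> play_rows --targets "0 0 0 0 1;0 0 0.001 0 1;0 0 0.002 0 1"

```text
time_s: 7.25
position: [0.5113, 0.0212, 0.0311]
tool_rot: [[0.961, -0.278, 0.002], [-0.278, -0.961, -0.0], [0.002, -0.0, -1.0]]
ft_force: [-0.3, 0.9, -3.2]
grip_width: 0.0086
```

Run:
```python
from br import *
from fx import fence
o=grab(('f',['wrist'])); im=o['wrist']; s=im['state']; print(s['time_s'],s['position'],s['ft_force'])
for k,v in brk(im,.013)[0].items(): print(k,v)
for k,v in fence(im,420).items(): print('  ',k,v)
```

```text
7.25 [0.51129019 0.02119494 0.03113112] [-0.32839205  0.89593579 -3.17936651]
top ((515.348876953125, 19.750133514404297), (90.30125427246094, 55.188880920410156), 73.33918762207031)
ztop 0.06979747039117833
ztop fit(dz/dx,dz/dy) [0.1046 0.     0.0664]
rib y(tool) (array([-0.0048,  0.0003,  0.0051]), array([-0.0231,  0.0179]))
rib slope [-0.0041  0.0647]
face x=(dy,dz,x25) [-0.0007 -0.0004  0.0311]
   fence ((565.4801635742188, 6.125022888183594), (195.13143920898438, 50.87977600097656), 73.9317626953125)
   n 21890
   bed ((516.8882446289062, 23.12896728515625), (260.6391296386719, 115.60205078125), 74.0290756225586)
   all ((547.50390625, 14.580413818359375), (261.0497131347656, 179.1742706298828), 74.0290756225586)
   green1 (np.int32(90), array([ 0.5623, -0.1058,  0.0422]))
   tag (np.int64(1839), array([0.5827, 0.0011, 0.0702]), ((582.73388671875, 1.1032867431640625), (13.87374210357666, 12.69034194946289), 73.47356414794922))
```

View pics/wrist_f.png

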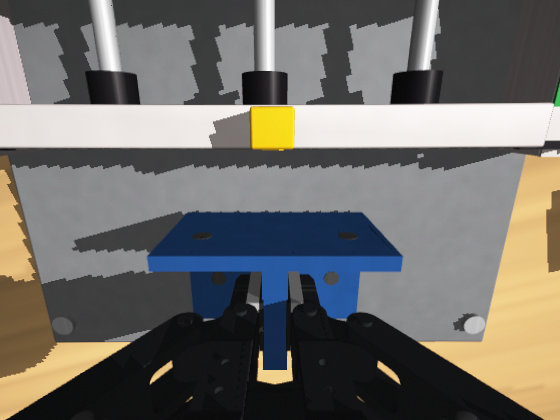

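Bracket hovers about 2.7 mm above the bed, with the rib within about 1 mm of the tag. Nudging sideways and lowering slowly to contact.

>>> play_rows --targets "0 -0.0008 0.001 0 1;0 -0.0008 0.0018 0 1;0 -0.0008 0.0024 0 1;0 -0.0008 0.0028 0 1;0 -0.0008 0.0028 0 1"

```text
time_s: 7.8
position: [0.511, 0.022, 0.0275]
tool_rot: [[0.961, -0.278, -0.0], [-0.278, -0.961, -0.0], [-0.0, 0.0, -1.0]]
ft_force: [0.1, -0.1, -3.8]
grip_width: 0.0092
```

>>> play_rows --targets "0 0 0.0002 0 1;0 0 0.0004 0 1;0 0 0.0004 0 1;0 0 0.0004 0 1"

```text
time_s: 8.2
position: [0.511, 0.022, 0.0271]
tool_rot: [[0.961, -0.278, 0.0], [-0.278, -0.961, -0.0], [0.0, -0.0, -1.0]]
ft_force: [-0.5, 0.5, -4.3]
grip_width: 0.009
```

>>> play_rows --targets "0 0 0.0003 0 1;0 0 0.0006 0 1;0 0 0.0006 0 1"

```text
time_s: 8.5
position: [0.511, 0.022, 0.0269]
tool_rot: [[0.961, -0.278, 0.0], [-0.278, -0.961, -0.0], [0.0, 0.0, -1.0]]
ft_force: [-2.6, -0.1, 1.9]
grip_width: 0.0091
```

>>> play_rows --targets "0 0 0.0003 0 1;0 0 0.0006 0 1;0 0 0.0006 0 1"

```text
time_s: 8.8
position: [0.511, 0.022, 0.0268]
tool_rot: [[0.961, -0.278, 0.001], [-0.278, -0.961, -0.0], [0.001, 0.0, -1.0]]
ft_force: [-4.9, 0.3, 9.4]
grip_width: 0.0089
```

Contact made. Easing off a little, then checking flatness.

>>> play_rows --targets "0 0 -0.0003 0 1;0 0 -0.0005 0 1;0 0 -0.0005 0 1"

```text
time_s: 9.1
position: [0.511, 0.022, 0.0268]
tool_rot: [[0.961, -0.278, 0.0], [-0.278, -0.961, -0.0], [0.0, 0.0, -1.0]]
ft_force: [-3.2, 1.2, 7.8]
grip_width: 0.009
```

Run:
```python
from br import *
from fx import fence
o=grab(('g',['wrist','side'])); im=o['wrist']; s=im['state']; print(s['time_s'],s['position'],s['ft_force'],s['wrist_torque'],np.degrees(np.arctan2(s['tool_rot'][1,0],s['tool_rot'][0,0])))
b,t,L,P=brk(im,.012)
for k,v in b.items(): print(k,v)
hsv=cv2.cvtColor(im['pixels'],cv2.COLOR_RGB2HSV); bl=cv2.inRange(hsv,(106,120,25),(126,255,255))>0
foot=bl&(abs(P[...,2]-.018)<.004)&(L[...,0]<.02)
q=L[foot]; print('foot',len(q),np.linalg.lstsq(np.c_[q[:,:2],np.ones(len(q))],P[foot][:,2],rcond=None)[0].round(4))
y=(cv2.inRange(hsv,(20,130,60),(34,255,255))>0)&(P[...,2]>.066); print('tag tool',L[y].mean(0),(np.percentile(L[y],1,0)+np.percentile(L[y],99,0))/2)
w=(hsv[...,1]<50)&(hsv[...,2]>110)&(abs(P[...,2]-.057)<.003); 
w[:, :60]=0; w[:,500:]=0
print('fence tool x',np.percentile(L[w][:,0],[1,99])); print(fence(im,420)['bed'])
```

```text
9.1 [0.51103448 0.02198782 0.02682636] [-3.20100812  1.24866321  7.83673662] [0.04134394 0.61058025 0.02423463] -16.13725154197252
top ((529.0962524414062, 16.430034637451172), (90.63067626953125, 26.158906936645508), 73.85284423828125)
ztop 0.06609203882424185
ztop fit(dz/dx,dz/dy) [-0.0766 -0.0002  0.0682]
rib y(tool) (array([-0.0045,  0.0001,  0.0051]), array([-0.0226,  0.0177]))
rib slope [0.0006 0.0613]
face x=(dy,dz,x25) [-0.0005 -0.0019  0.0311]
foot 3382 [0.0024 0.0003 0.0173]
tag tool [ 0.07479531  0.00020721 -0.04327747] [ 0.07464061  0.00016354 -0.0432811 ]
fence tool x [0.06745633 0.08186992]
((516.8966064453125, 23.102890014648438), (260.1195068359375, 115.36751556396484), 74.06793975830078)
```

View pics/wrist_g.png

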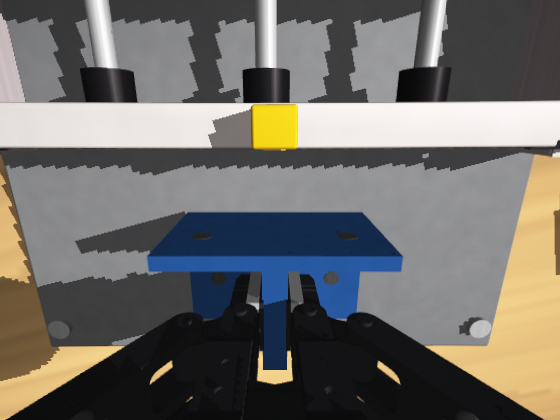

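View pics/side_g.png

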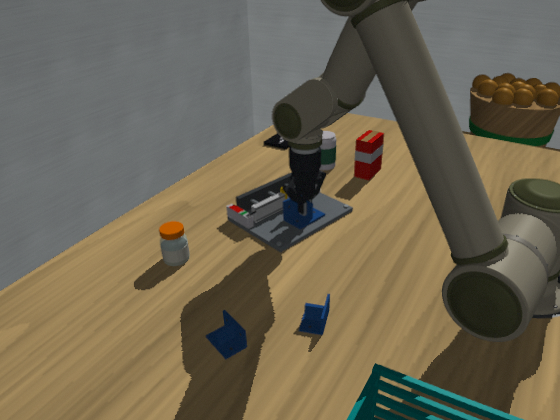

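Rib and tag agree within 0.2 mm, the bracket is flat within 0.2°, and the fence is untouched with a 36.4 mm gap. Easing the down-press a bit more and sliding forward.

>>> play_rows --targets "0.004 0 -0.0003 0 1;0.01 0 -0.0004 0 1;0.017 0 -0.0004 0 1;0.023 0 -0.0004 0 1;0.028 0 -0.0004 0 1"

```text
time_s: 9.7
position: [0.5371, 0.0146, 0.0269]
tool_rot: [[0.961, -0.278, -0.003], [-0.278, -0.961, 0.001], [-0.003, 0.0, -1.0]]
ft_force: [-7.8, 2.0, 8.4]
grip_width: 0.0087
```

>>> play_rows --targets "0.002 0 0 0 1;0.004 0 0 0 1;0.006 0 0 0 1;0.006 0 0 0 1"

```text
time_s: 10.1
position: [0.5431, 0.0129, 0.0269]
tool_rot: [[0.961, -0.278, -0.002], [-0.278, -0.961, 0.001], [-0.002, -0.0, -1.0]]
ft_force: [-6.2, 2.1, 6.1]
grip_width: 0.0093
```

```bash
cat > chk.py <<'E'
from br import *
import sys
def chk(tag,zb=.012):
    o=grab((tag,['wrist'])); im=o['wrist']; s=im['state']; print(s['time_s'],s['position'],s['ft_force'].round(2),s['wrist_torque'].round(3),np.degrees(np.arctan2(s['tool_rot'][1,0],s['tool_rot'][0,0])))
    b,t,L,P=brk(im,zb); print({k:v for k,v in b.items() if k[:3] in('rib','fac')})
    hsv=cv2.cvtColor(im['pixels'],cv2.COLOR_RGB2HSV)
    y=(cv2.inRange(hsv,(20,130,60),(34,255,255))>0)&(P[...,2]>.066); print('tag tool',L[y].mean(0))
    w=(hsv[...,1]<50)&(hsv[...,2]>110)&(abs(P[...,2]-.057)<.003); w[:, :60]=0; w[:,500:]=0
    print('fence tool x',np.percentile(L[w][:,0],[1,99]))
    O=np.array([.5570,.0119]);a=np.radians(-16.0);ex=np.array([np.cos(a),np.sin(a)]);ey=np.array([-ex[1],ex[0]])
    F=P[w][:,:2]-O; print('fence fixture x',(np.percentile(F@ex,[1,99])*1000).round(1),'TCP',((s['position'][:2]-O)@ex*1000).round(2),((s['position'][:2]-O)@ey*1000).round(2))
chk(sys.argv[1])
E
python3 chk.py h
```

```text
10.1 [0.54305635 0.01287268 0.02688143] [-6.22  2.05  6.06] [ 0.234  0.785 -0.02 ] -16.135393241077587
{'rib y(tool)': (array([-0.0045,  0.0001,  0.0051]), array([-0.0225,  0.0176])), 'rib slope': array([0.0013, 0.0613]), 'face x=(dy,dz,x25)': array([-0.0007, -0.0043,  0.0311])}
tag tool [ 0.04223077  0.00031204 -0.04311472]
fence tool x [0.03418685 0.04897456]
fence fixture x [20.6 35.4] TCP -13.67 -2.91
```

>>> play_rows --targets "0.003 0 -0.0003 0 1;0.006 0 -0.0003 0 1;0.009 0 -0.0003 0 1;0.012 0 -0.0003 0 1;0.015 0 -0.0003 0 1"

```text
time_s: 10.65
position: [0.5564, 0.009, 0.0269]
tool_rot: [[0.961, -0.278, -0.005], [-0.278, -0.961, 0.001], [-0.005, 0.0, -1.0]]
ft_force: [-11.6, 2.0, 8.3]
grip_width: 0.0088
```

>>> play_rows --targets "0.002 0 0 0 1;0.004 0 0 0 1;0.006 0 0 0 1;0.007 0 0 0 1;0.007 0 0 0 1"

```text
time_s: 11.15
position: [0.5624, 0.0073, 0.0269]
tool_rot: [[0.961, -0.277, -0.006], [-0.277, -0.961, 0.001], [-0.006, 0.0, -1.0]]
ft_force: [-14.0, 3.7, 10.0]
grip_width: 0.0087
```

```bash
python3 chk.py i
```

```text
11.15 [0.56235631 0.00727555 0.0269477 ] [-13.96   3.67   9.96] [0.517 1.92  0.101] -16.105793933673667
{'rib y(tool)': (array([-0.0045,  0.0001,  0.0051]), array([-0.0227,  0.0176])), 'rib slope': array([-0.0025,  0.0614]), 'face x=(dy,dz,x25)': array([0.0015, 0.0112, 0.0307])}
tag tool [ 0.03926525  0.0002459  -0.04316584]
fence tool x [0.03116694 0.08863962]
fence fixture x [37.7 95.1] TCP 6.42 -2.97
```

View pics/wrist_i.png

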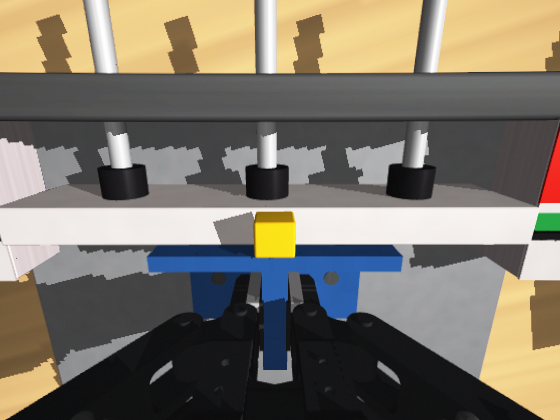

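The fence is pushed in to about 37 mm, the tag and rib are both near column 275, and the pointer on the right edge is coming into the green. Pushing 3 mm more to centre, then holding.

>>> play_rows --targets "0.001 0 0 0 1;0.002 0 0 0 1;0.003 0 0 0 1;0.003 0 0 0 1;0.003 0 0 0 1"

```text
time_s: 11.7
position: [0.5649, 0.0065, 0.027]
tool_rot: [[0.961, -0.277, -0.007], [-0.277, -0.961, 0.002], [-0.007, 0.0, -1.0]]
ft_force: [-16.8, 4.0, 11.4]
grip_width: 0.0087
```

```bash
python3 chk.py j
python3 - <<'E'
from h import *
o=grab(('j',['scene','side']))
a=o['scene']['pixels'][150:270,190:340]; b=o['side']['pixels'][150:270,210:360]
cv2.imwrite('pics/j2.png',cv2.resize(np.vstack([a,b])[:,:,::-1],None,fx=2.5,fy=2.5,interpolation=cv2.INTER_CUBIC))
E
```

```text
11.7 [0.56488613 0.00651919 0.02699014] [-16.77   4.    11.39] [0.552 2.128 0.05 ] -16.10462938376501
{'rib y(tool)': (array([-0.0045,  0.0001,  0.0051]), array([-0.0228,  0.0176])), 'rib slope': array([-0.0026,  0.0614]), 'face x=(dy,dz,x25)': array([0.0009, 0.017 , 0.0306])}
tag tool [ 0.03921115  0.00025102 -0.043197  ]
fence tool x [0.03115012 0.04621278]
fence fixture x [40.4 55.5] TCP 9.06 -3.0
```

View pics/j2.png

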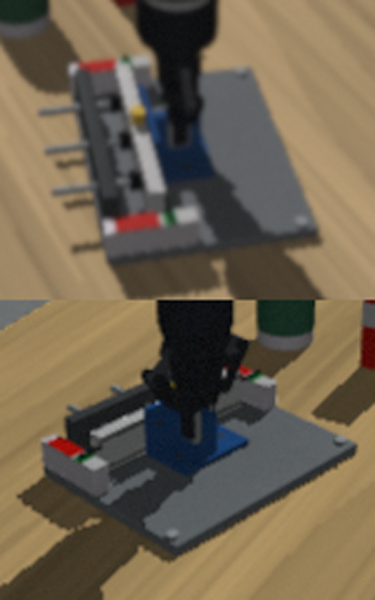

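View pics/wrist_j.png

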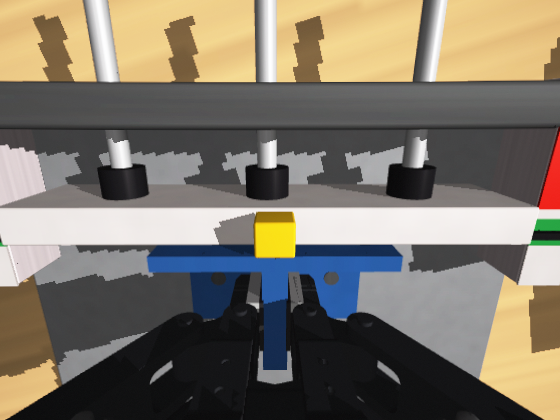

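The black pointer on the right cheek (545,236) stands inside the green (rows 218–245). The fence measures about 40 mm and the bracket is flat against it. Holding.

>>> play_rows --targets "0 0 0 0 1;0 0 0 0 1;0 0 0 0 1;0 0 0 0 1;0 0 0 0 1"

```text
time_s: 12.35
position: [0.5649, 0.0065, 0.027]
tool_rot: [[0.961, -0.277, -0.007], [-0.277, -0.961, 0.002], [-0.007, 0.0, -1.0]]
ft_force: [-16.0, 4.0, 11.1]
grip_width: 0.0088
```

>>> play_rows --targets "0 0 0 0 1;0 0 0 0 1;0 0 0 0 1;0 0 0 0 1;0 0 0 0 1"

```text
time_s: 12.85
position: [0.5649, 0.0065, 0.027]
tool_rot: [[0.961, -0.277, -0.007], [-0.277, -0.961, 0.002], [-0.007, 0.0, -1.0]]
ft_force: [-16.1, 3.8, 11.1]
grip_width: 0.0091
```

>>> play_rows --targets "0 0 0 0 1;0 0 0 0 1;0 0 0 0 1;0 0 0 0 1;0 0 0 0 1"

```text
time_s: 13.35
position: [0.5649, 0.0065, 0.027]
tool_rot: [[0.961, -0.277, -0.007], [-0.277, -0.961, 0.001], [-0.007, 0.0, -1.0]]
ft_force: [-16.3, 3.6, 11.5]
grip_width: 0.0088
```

>>> play_rows --targets "0 0 0 0 1;0 0 0 0 1;0 0 0 0 1;0 0 0 0 1;0 0 0 0 1"

```text
time_s: 13.85
position: [0.5649, 0.0065, 0.027]
tool_rot: [[0.961, -0.277, -0.007], [-0.277, -0.961, 0.002], [-0.007, 0.0, -1.0]]
ft_force: [-16.4, 3.3, 11.7]
grip_width: 0.0091
```

>>> play_rows --targets "0 0 0 0 1;0 0 0 0 1;0 0 0 0 1;0 0 0 0 1;0 0 0 0 1"

```text
time_s: 14.35
position: [0.5649, 0.0065, 0.027]
tool_rot: [[0.961, -0.277, -0.007], [-0.277, -0.961, 0.001], [-0.007, 0.0, -1.0]]
ft_force: [-16.5, 3.3, 11.0]
grip_width: 0.0088
```

```bash
python3 chk.py k
```

```text
14.35 [0.56490633 0.00651348 0.02700687] [-16.55   3.34  11.03] [0.512 2.169 0.145] -16.103603776773017
{'rib y(tool)': (array([-0.0045,  0.0001,  0.0051]), array([-0.0227,  0.0175])), 'rib slope': array([-0.0032,  0.0614]), 'face x=(dy,dz,x25)': array([0.0011, 0.0088, 0.0308])}
tag tool [ 0.0392061   0.0002684  -0.04321574]
fence tool x [0.03113954 0.04620086]
fence fixture x [40.4 55.5] TCP 9.08 -3.0
```

View pics/wrist_k.png

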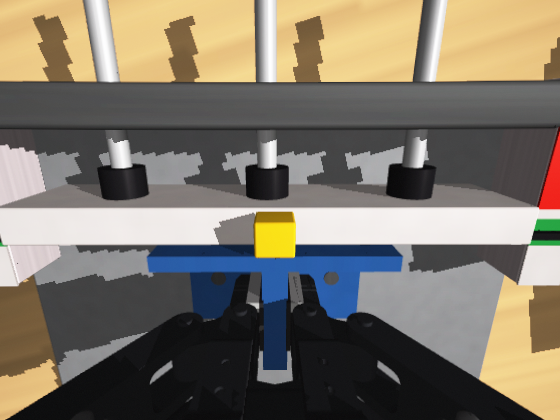

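The view is unchanged: pointer still in the green at (545,236), tag and rib in line at column 275, and held steady for over 2.5 s. Handing in.

```bash
python3 -c "
from rig import env
print(env.close_job())"
```

```text
the job is handed in; nothing more can be done
None
```

I set the large blue bracket (the one of the given size) flat on the bed about 36 mm short of the fence, with the fence still at rest. I then slid it along the bed against the fence and pushed the fence in to about 40 mm, the middle of the green. I held it there for about 2.6 s and handed the job in at about 14.4 s, still gripping and pushing.

**Last checks:**
- **Alignment:** the rib is within about 0.2 mm of the tag, and the yaw within about 0.1° of the fixture.
- **Fence:** it measured 40.4 mm by camera, or 39.8–40.2 mm from the tool position plus the plate offset. The black pointer on the right cheek was inside the green before and after the hold; the left one was out of view.
- **Steadiness:** the tool stayed within about 0.1 mm, with a push of about 17 N at the wrist. That is more than the fence's 10 N because the bracket drags on the bed, pressed down with about 15 N.
- **Flatness:** the rib top was level within about 0.2°. The plate face fit, from few pixels, was noisier, varying by 0.5–1°, so I did not rely on it.
- **Bystanders:** the path stayed clear of the tin, carton and jar. I did not measure their positions again at the end.

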